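Stack a puppet neck in its glue-up jig and lock the keeper leg at the mark

TASK

Stack the neck parts squarely in the jig's pocket, one after another: the square block first, the thin square spacer on it, the round disc on top. Then take the keeper leg by its cam lever, draw the leg out over the stack until its pointer line is level with the line on the index clip, and, holding it there, swing the lever fully closed. Finish while still holding the leg at the mark by the closed lever (do not let go: a spring pulls it back), with the stack still seated and the pliers, glue jar and foam head left alone.

Things in the scene. Friction and masses are not known exactly. Their poses are not given: they have to be found in the camera images.
- jig: Glue-up jig: fixed plywood board 110 x 255 x 12 mm; origin on the bench under the pocket's centre; y along the board from the pocket to the wooden tower that carries the leg, x across, z up. Tower: 50 mm wide, y = 85 to 200 mm, top 94 mm above the bench. At the start the leg's tip is at y = 75 mm, so the pocket is clear above.
- pocket (a point): Centre of the pocket's floor, 12 mm above the bench; axes as the jig's. Pocket 56 x 56 mm between two walls at y = +-28 mm (8 mm thick, 68 mm wide, upright to 54 mm above the floor, then flared outward 4 mm as a lead-in up to 65 mm); their corner returns (x = 28 to 34 mm either side) leave the middle 42 mm of the +x and -x sides open to the floor: fingers can straddle a part along x.
- body_center (a point): Centre of the square block (neck body), wood, 50 x 50 x 36 mm high, standing on the bench; z up, x and y across its faces. Seated, this point is 18 mm above the pocket floor.
- spacer_center (a point): Centre of the square spacer, pale wood, 50 x 50 x 14 mm high, lying flat; z up, x and y across its edges. Seated on the block, this point is 43 mm above the pocket floor.
- disc_center (a point): Centre of the round top disc, pale wood, 50 mm diameter x 16 mm high, lying flat, z up. Seated on the spacer, this point is 58 mm above the pocket floor.
- leg: Keeper leg: level aluminium bar 26 x 123 mm, 14 mm thick, slides only along jig -y, over the pocket, at most 100 mm; axes as the jig's. Origin on its upper face (97 mm above the bench) at its pointer, a dark line with a tooth on the -x edge; the tip is 93 mm ahead (-y). A spring (1 N at home, 2 N at the mark) always pulls it home, lever closed or not. Passes 5 mm above the stack.
- mark: Index clip: steel, 16 x 8 x 3 mm, on the tower's -x cheek, 22 mm beside the leg's middle line. Origin under the middle of the dark line across its top; axes as the jig's. The leg is at its length mark when its pointer has the same y along the jig as this line: 60 to 82 mm from home.
- lever_hub (a point): Middle of the cam lever's dark steel bar, over its vertical pivot on the leg's middle line, 38 mm ahead (-y) of the pointer. Bar 14 mm thick, 28 mm high (10 to 38 mm above the leg's top; this point 24 mm), from 18 mm behind the pivot to 62 mm along the handle; x along the handle, z up. Gripped here from above across the 14 mm, it draws the leg and turns on its pivot.
- lever (a joint): Cam lever's angle: 0 = fully open (handle across the leg, roughly to jig -x), 1.4 rad = fully closed, at its stop (handle along the leg to jig +y). It grows clockwise seen from above; it stays where it is left, with about 0.05 N m of friction. Starts 0 to 0.3.
- foam_head: Bystander: cream foam puppet bust, 182 mm high, on a wooden board 120 x 120 mm. Origin under its centre. Leave it alone.
- glue_jar: Bystander: white jar with grey cap, 60 mm diameter, 75 mm high. Origin under its centre. Leave it alone.
- pliers: Bystander: pliers with red grips, 190 mm long, lying flat, 12 mm high. Origin between the grips. Leave them alone.
Things that resemble listed ones, but are neither listed nor needed, are in the scene too. Leave any turquoise or yellow look-alike of the part that bears spacer_center alone. Leave any turquoise look-alike of the part that bears disc_center alone.

How it is judged (in metres and radians):
On the way, in this order (a step that is already met when the one before it is completed fails the run):
1. the square block is seated in the pocket and let go (z of body_center in the frame of pocket between 0.014 and 0.022 m and horizontal distance between body_center and pocket below 0.006 m and angle between body_center's own z axis and vertical below 0.1 rad and contact force between the fingers and neck_body below 0.3 N), for 0.2 s.
2. the spacer is seated on the block and let go (z of body_center in the frame of pocket between 0.014 and 0.022 m and horizontal distance between each of body_center, spacer_center and pocket below 0.006 m and angle between each of body_center, spacer_center's own z axis and vertical below 0.1 rad and z of spacer_center in the frame of pocket between 0.039 and 0.047 m and contact force between the fingers and spacer below 0.3 N), for 0.2 s.
3. the disc is seated on the spacer and let go (z of body_center in the frame of pocket between 0.014 and 0.022 m and horizontal distance between each of body_center, spacer_center, disc_center and pocket below 0.006 m and angle between each of body_center, spacer_center, disc_center's own z axis and vertical below 0.1 rad and z of spacer_center in the frame of pocket between 0.039 and 0.047 m and z of disc_center in the frame of pocket between 0.054 and 0.062 m and contact force between the fingers and top_disc below 0.3 N), for 0.2 s.
4. the leg is held at the mark (within 6 mm) with the lever still open (below 0.6 rad) (y of leg in the frame of mark between -0.006 and 0.006 m and contact force between the fingers and leg above 2 N and value of joint lever below 0.6 rad), for 0.1 s.
5. the lever is closed (beyond 1.25 rad) with the leg held at the mark (y of leg in the frame of mark between -0.006 and 0.006 m and contact force between the fingers and leg above 2 N and value of joint lever above 1.25 rad), for 0.2 s.
At the end, for the whole second after the job is handed in: Block, spacer, disc stacked in the pocket (6 mm off centre, 4 mm off height, 0.1 rad tilt at most) and untouched; the leg still, its pointer within 6 mm of the clip's line along the jig, the lever beyond 1.25 rad, fingers on leg or lever with over 2 N (all of step 3 and all of step 5 and contact force between the fingers and neck_body below 0.3 N and contact force between the fingers and spacer below 0.3 N and linear speed of leg below 0.02 m/s); the arm keeps its last pose, push and grip.
It fails at once if the lever is swung past 0.8 rad with the leg more than 9 mm off its mark (value of joint lever above 0.8 rad and (y of leg in the frame of mark above 0.009 m or y of leg in the frame of mark below -0.009 m)).
It fails at once if the foam head, glue jar or pliers are moved more than 30 mm (distance of any of foam_head, glue_jar, pliers from where it was at the start of the episode above 0.03 m).
It also fails if it takes over 72 s, if anything falls off the work surface, if the arm or the gripper's body presses on something with over 40 N, if the wrist force passes 120 N, or if a joint passes its speed limit or range.

ROBOT

A 7-joint arm with a two-finger parallel gripper is mounted at the origin on the work surface. World frame = base frame: x ahead of the robot, y to its left, z up, the work surface at z = 0. Lengths are in mm, angles in rad, forces in N, time in s.
With the tool pointing down it reaches from about 400 to 875 mm from the base axis. Payload 4.4 kg.
Tool frame: the origin (TCP) lies at the very end of the fingers, on their centre line; the grasp point (between the pads) lies 19 mm behind it; z points along the fingers, y is the line along which they close (so a half turn about z gives the same grasp; the last joint's range is limited). The gripper opens to 85 mm and grips with 20 to 120 N. Pads are 22 mm wide; open, the fingers measure 114 mm over their backs; the gripper's body (76 mm by 85 mm) begins 54 mm behind the grasp point. The pads swing forward as they close: fully open they stand 13 mm farther back than shut.
Start: joints at [-1.177, 0.628, 0.038, 1.517, -0.027, 0.996, -0.02], TCP at [288.429, 582.517, 231.313] pointing down, gripper open.
Joint ranges: [-3.06, 3.06], [-0.37, 2.12], [-1.25, 1.32], [0.18, 2.47], [-1.1, 4.24], [0.23, 1.98], [-2.94, 2.94]. Speed limits (rad/s): [2.57, 2.57, 3.14, 3.14, 3.14, 3.14, 3.14].

INTERFACE

Orientations are given as [roll, pitch, yaw] about the fixed x, y, z axes, in that order (R = Rz(yaw) Ry(pitch) Rx(roll)).
In Python, from cell import monitor, viewer, workorder gives the robot as it stands.
- The arm moves only by the tool arm_command, never from a script. Its argument "series" is one flat list of numbers, 5 for each row, row after row: the opening in per cent of the stroke, from 0 (shut) to 100 (fully open), then the shift along the tool's x, y, z in cm, then the turn about the tool's z in degrees. In form: [claw, x, y, z, roll, claw, x, y, z, roll, ...]. A call has exactly 5 rows; each row is the pose to reach, as a shift and turn from the pose commanded when the call began, along the tool's axes at that moment; what a row does not reach only later rows make up. A row lasts 1/12 s, in which the tool goes at most 41.7 mm and 7.16 degrees, less where a joint would pass 70% of its speed; a pose out of reach is approached as far as the arm can. A call with a gripper value outside its range is refused whole. The fingers move at their own pace and stop on an object; the grip force is fixed at half the most. Time passes only in rows, so rows that repeat a pose let the fingers close, or fill a call up. It gives the time, the measured TCP pose, the force, the opening and the grip force at its end, in the units of the state.
- monitor.read_state(): the state, without advancing time (a new reading comes with each control period).
- viewer.get_image(name): name is "scene" or "top"; returns (picture, depth): 420x560x3 uint8, red, green, blue; 420x560 float32, mm along the optical axis (not along the pixel's ray), 0 where there is no reading.
- viewer.camera_model(name): a dict with "mtx" (3x3 intrinsics, pixels), "R" (3x3) and "t" (3): a world point X has camera coordinates R X + t. Camera axes: x right, y down, z forward; pixel columns grow to the right and rows downward; lengths in mm; the calibration is good to about 2 mm. A picture is of the moment at which its call begins. camera_model takes no time and is no camera call.
- workorder.finish_job(): hands the job in; it is judged then, once.
The state is a dict: "clock": time; "qpos": joint angles; "qd": joint speeds; "tau": joint torques, N m; "eef_pos": TCP position; "tool_rot": TCP orientation; "force": force on the tool from outside, world axes, zero at the start; "torque": the same for the moment, N m; "width": finger opening in mm; "gripper_force": force on a finger pad.
Only numpy, scipy, OpenCV 4.12 (cv2) and the standard library are available. Lean on these libraries where they do the work, as an engineer would, in place of code of your own. Each camera call takes 0.05 s, during which the arm holds its last target. There are 200 camera calls.

## Working session

There is one attempt and no reset: what is moved stays moved. The work goes in short steps, Python scripts to look and compute and a tool call to move; the robot and the scene stay as the last step left them, time stands still between calls to the robot, and variables do not carry over. Pictures are saved under pics/ and viewed, at most 10 in all, crops included, and the job is handed in when it is done.

Besides the shell and the picture viewer there is one more tool, called after "Emit:" as name(argument=value, ...) on one line, values as JSON. arm_command: Moves the arm, as the interface text tells. Its arguments: {"type":"object","properties":{"series":{"type":"array","items":{"type":"number"}}},"required":["series"]}

```bash
mkdir -p pics; ls
cat > h.py <<'E'
import numpy as np, cv2
from cell import monitor, viewer, workorder
def grab(n,tag):
    im,d=viewer.get_image(n); cv2.imwrite(f'pics/{tag}.png',im[...,::-1]); np.savez(f'pics/{tag}.npz',im=im,d=d); return im,d
def load(tag):
    z=np.load(f'pics/{tag}.npz'); return z['im'],z['d']
def cam(n):
    m=viewer.camera_model(n); return np.array(m['mtx']),np.array(m['R']),np.array(m['t'])
def ray(n,uv,z):
    K,R,t=cam(n); uv=np.atleast_2d(np.asarray(uv,float))
    r=np.c_[uv,np.ones(len(uv))]@np.linalg.inv(K).T@R
    c=-R.T@t; return c+r*((z-c[2])/r[:,2:])
def cloud(n,d):
    K,R,t=cam(n); v,u=np.mgrid[:d.shape[0],:d.shape[1]]
    p=np.stack([u*d,v*d,d],-1)@np.linalg.inv(K).T
    P=(p-t)@R; P[d<=0]=np.nan; return P
E
python3 - <<'E'
from h import *
a,_=grab('scene','s0'); b,d=grab('top','t0')
for n in('scene','top'):
    K,R,t=cam(n); print(n,K.round(1).tolist(),(-R.T@t).round(),R.round(3).tolist())
s=monitor.read_state(); print(s)
cv2.imwrite('pics/t0b.png',cv2.resize(b[...,::-1],(800,600)))
cv2.imwrite('pics/s0b.png',cv2.resize(a[...,::-1],(800,600)))
E
```

```text
pics
scene [[533.0, 0.0, 275.4], [0.0, 533.0, 213.9], [0.0, 0.0, 1.0]] [1362. -216. 1118.] [[0.157, 0.988, 0.001], [0.769, -0.122, -0.627], [-0.619, 0.1, -0.779]]
top [[410.6, 0.0, 280.4], [0.0, 410.6, 215.7], [0.0, 0.0, 1.0]] [329. -95. 986.] [[0.009, -1.0, 0.003], [-0.975, -0.009, -0.222], [0.222, -0.001, -0.975]]
{'clock': 0.1, 'qpos': array([-1.17683003,  0.62925888,  0.03844159,  1.51826303, -0.02699479,
        0.99627828, -0.02001573]), 'qd': array([ 0.00086393, -0.00042896, -0.00140582, -0.00251952,  0.00062655,
        0.00098472,  0.00093137]), 'tau': array([ 1.94104425e-03, -5.64540231e+01,  1.23000596e+00, -1.93976891e+01,
        1.11929473e-02,  5.39154091e-03,  1.06932029e-05]), 'eef_pos': array([288.1579171 , 582.02193497, 230.47916809]), 'tool_rot': array([-3.13990308e+00,  1.95512601e-05,  2.68181615e+00]), 'force': array([ 0.50167597, -0.28653278,  0.72222765]), 'torque': array([ 0.02751243, -0.00483717, -0.04967389]), 'gripper_force': 0.0, 'width': 85.88405738756857}
```

View pics/t0b.png

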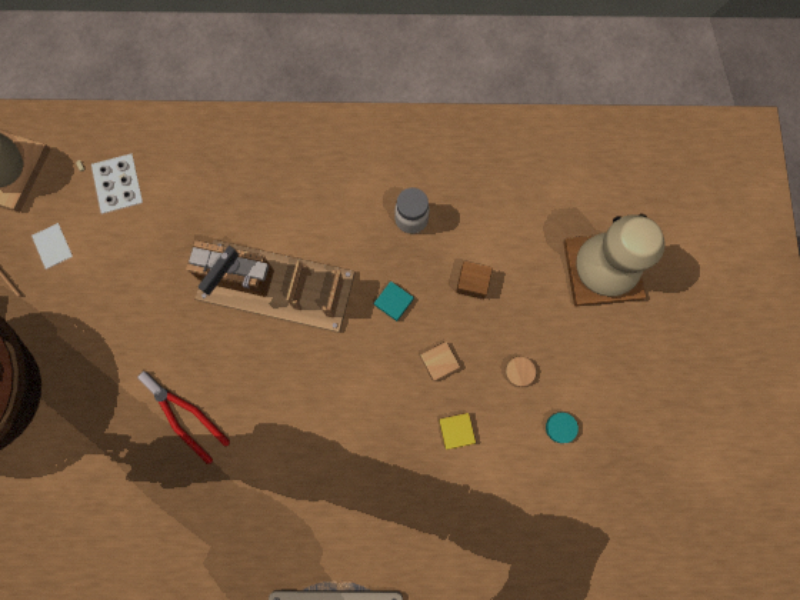

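View pics/s0b.png

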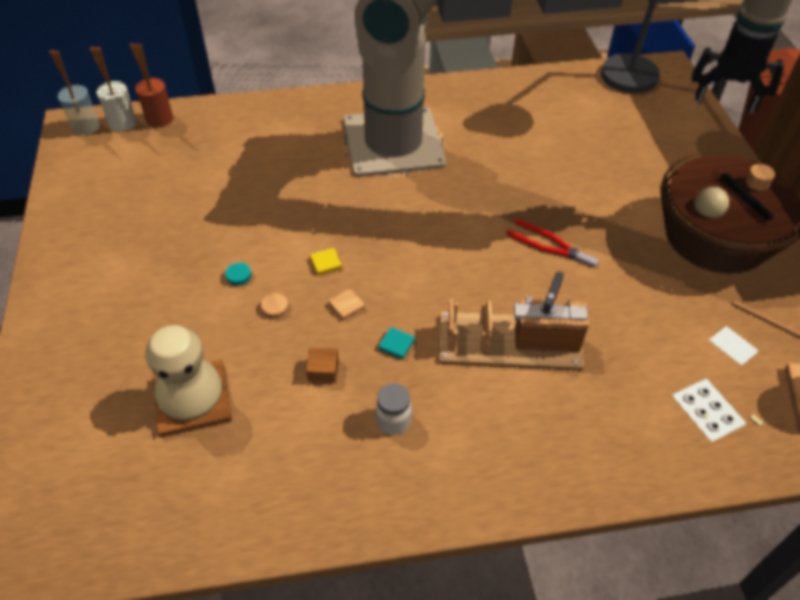

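Top view (800 px wide): the jig is at about (270,285), with the tower left and the pocket right at (315,287). The block is the brown cube at (475,279).
- **Spacer candidates:** pale (440,361), turquoise (394,301), yellow (458,430). The pale wood one fits the description.
- **Disc candidates:** pale (521,371), turquoise (563,428). The pale one fits.

I'll confirm both in an enlarged crop while measuring.

Run:
```python
from h import *
im,d=load('t0'); P=cloud('top',d)
cv2.imwrite('pics/c_parts.png',cv2.resize(im[170:320,250:420,::-1],(680,600),interpolation=cv2.INTER_CUBIC))
cv2.imwrite('pics/c_jig.png',cv2.resize(im[155:240,125:255,::-1],(800,523),interpolation=cv2.INTER_CUBIC))
Z=P[...,2]; print('table z',np.nanmedian(Z[300:320,200:300]))
for name,(u,v),h in[('body',(332,195),36),('spacer',(308,253),14),('disc',(364,260),16)]:
    m=((Z>h-5)&(Z<h+5)).astype(np.uint8); m[:v-25]=0;m[v+25:]=0;m[:,:u-25]=0;m[:,u+25:]=0
    n,l,s,c=cv2.connectedComponentsWithStats(m); k=1+s[1:,4].argmax()
    q=P[l==k]; px=np.argwhere(l==k)[:,::-1]
    xy=ray('top',px,np.median(q[:,2]))[:,:2].astype(np.float32)
    r=cv2.minAreaRect(xy); print(name,s[k],np.median(q[:,2]).round(1),xy.mean(0).round(1),[np.round(x,1) for x in r])
```

```text
table z 0.4631480070028831
body [321 183  24  24 420] 36.4 [ 599.3 -220. ] [array([ 599.3, -219.9]), array([49.8, 50.7]), np.float64(77.2)]
spacer [294 239  28  28 439] 14.4 [ 461.3 -161.7] [array([ 461.2, -162.1]), array([49.8, 50.3]), np.float64(27.2)]
disc [354 249  21  22 343] 16.2 [ 445.1 -295.1] [array([ 445.2, -295.2]), array([47.8, 48.7]), np.float64(14.5)]
```

View pics/c_parts.png

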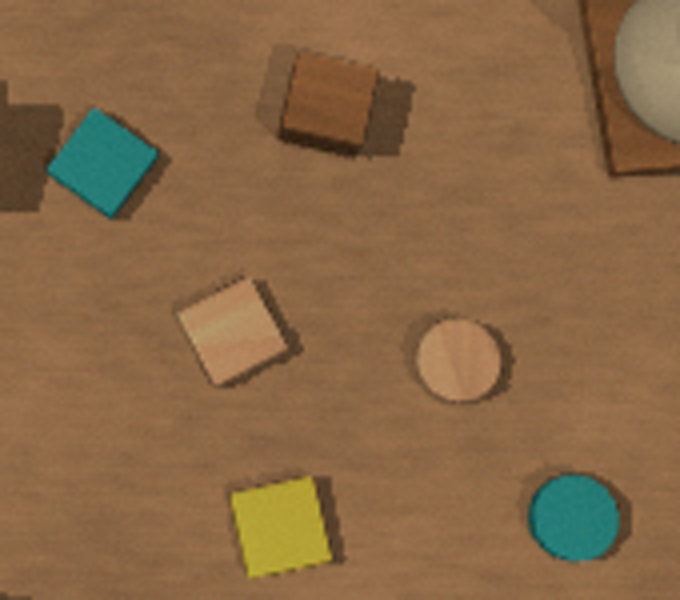

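View pics/c_jig.png

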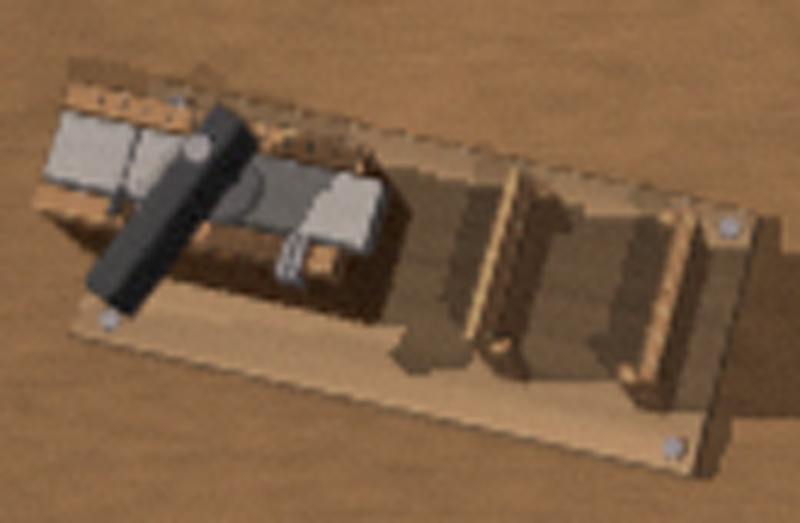

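The crop shows the pale spacer at (235,332) and the pale disc at (460,360), both plain wood, with the look-alikes coloured. In the jig crop the pointer is at about (128,165), the clip at (292,258), the pocket between walls at (495,255) and (668,310), and the handle points down-left. Next I measure the jig frame.

```bash
cat >> h.py <<'E'
def go(x,y,z,yaw,frm=None):
    """shift (cm, deg) in tool axes from the present pose to the target; yaw modulo pi"""
    s=monitor.read_state(); p=s['eef_pos'] if frm is None else np.array(frm[:3]); r=s['tool_rot']
    c=r[2] if frm is None else frm[3]; a=(yaw-c+np.pi/2)%np.pi-np.pi/2
    R=np.array([[np.cos(c),np.sin(c),0],[np.sin(c),-np.cos(c),0],[0,0,-1]])
    return (R.T@(np.array([x,y,z])-p)/10).round(2).tolist(), round(-np.degrees(a),1)
E
python3 - <<'E'
from h import *
im,d=load('t0'); P=cloud('top',d); Z=P[...,2]
sub=np.zeros(Z.shape,bool); sub[160:235,125:255]=1
m=sub&(Z>6); pts=P[m]
bd=P[sub&(Z>7)&(Z<17)][:,:2].astype(np.float32)
# hull of everything on the board plane, from board pixels
r=cv2.minAreaRect(bd); print('board',r, cv2.boxPoints(r).round(1).tolist())
w=sub&(Z>60)&(Z<84); w[:,:190]=0
n,l,s,c=cv2.connectedComponentsWithStats(w.astype(np.uint8))
for k in range(1,n):
    if s[k,4]>8:
        q=P[l==k]; print('wall',s[k],np.percentile(q[:,2],[5,50,95]).round(1),[np.round(x,1) for x in cv2.minAreaRect(q[:,:2].astype(np.float32))])
lg=sub&(Z>92)&(Z<101)
q=P[lg][:,:2].astype(np.float32); print('leg',lg.sum(),[np.round(x,1) for x in cv2.minAreaRect(q)],cv2.boxPoints(cv2.minAreaRect(q)).round(1).tolist())
lv=sub&(Z>128)&(Z<142); q=P[lv]; print('lever',lv.sum(),np.median(q[:,2]),[np.round(x,1) for x in cv2.minAreaRect(q[:,:2].astype(np.float32))],cv2.boxPoints(cv2.minAreaRect(q[:,:2].astype(np.float32))).round(1).tolist())
E
```

```text
board ((590.5096435546875, 120.4425048828125), (254.9288330078125, 110.85553741455078), 77.4786376953125) [[508.79998779296875, 8.0], [617.0, -16.0], [672.2999877929688, 232.89999389648438], [564.0, 256.8999938964844]]
wall [200 182  15  31 171] [61.8 72.5 78.8] [array([580. ,  73.7]), array([15.6, 68.5]), np.float64(77.5)]
wall [225 189  14  29 132] [62.2 74.3 78.3] [array([567.3,  17. ]), array([15.5, 67.9]), np.float64(77.5)]
leg 797 [array([600.8, 179.7]), array([125. ,  54.9]), np.float64(77.2)] [[560.0999755859375, 124.9000015258789], [613.7000122070312, 112.69999694824219], [641.4000244140625, 234.60000610351562], [587.9000244140625, 246.8000030517578]]
lever 257 134.74664550167134 [array([583. , 183.4]), array([15.2, 79.2]), np.float64(58.0)] [[545.4000244140625, 198.0], [612.5999755859375, 156.0], [620.5999755859375, 168.89999389648438], [553.4000244140625, 210.89999389648438]]
```

Jig yaw is -12.5°, and the pocket is at about (573.7, 45.1). The hub measured (601.7, 171.8) against (601.8, 172.0) predicted, so they agree. Heading to the block.

Run:
```python
from h import *
print(go(599.3,-220,150,np.radians(77.2)))
```

```text
([-63.47, -58.07, 8.05], np.float64(76.5))
```

Emit:
arm_command(series=[100, -63.5, -58.1, 8, 76.5, 100, -63.5, -58.1, 8, 76.5, 100, -63.5, -58.1, 8, 76.5, 100, -63.5, -58.1, 8, 76.5, 100, -63.5, -58.1, 8, 76.5])

```text
clock: 0.52
eef_pos: [363.6, 387.0, 211.7]
tool_rot: [-3.141, 0.0, 2.051]
force: [-0.2, 0.3, 1.7]
width: 85.3
gripper_force: 0.0
```

```bash
cat >> h.py <<'E'
def plan(*targets):
    """targets (x,y,z,yaw_deg): per call of 5 rows, its end shift x,y,z (cm) and turn (deg)"""
    s=monitor.read_state(); p=s['eef_pos']; c=np.degrees(s['tool_rot'][2])
    for T in targets:
        q=np.array(T[:3],float)
        while 1:
            a=(T[3]-c+90)%180-90; L=np.linalg.norm(q-p); n=int(np.ceil(max(L/205,abs(a)/35,.01)))
            cc=c+(a if abs(a)<=35 else 35*np.sign(a)); pp=p+(q-p)*min(1,205/max(L,1e-6))
            v,t=go(*pp,np.radians(cc),frm=[*p,np.radians(c)]); print([round(float(x),1) for x in v],round(float(t),1),'->',pp.round(),round(float(cc),1))
            p,c=pp,cc
            if n<=1: break
E
python3 - <<'E'
from h import *
plan((599.3,-220,110,77.2),(599.3,-220,5,77.2))
E
```

```text
[-20.1, -2.2, 3.2] 35.0 -> [437. 198. 180.] 82.5
[-17.8, 9.7, 3.2] 5.3 -> [510.   9. 148.] 77.2
[-16.8, 11.3, 3.2] -0.0 -> [ 584. -179.  117.] 77.2
[-3.6, 2.4, 0.7] -0.0 -> [ 599. -220.  110.] 77.2
[0.0, 0.0, 10.5] -0.0 -> [ 599. -220.    5.] 77.2
```

Emit:
arm_command(series=[100, -20.1, -2.2, 3, 35, 100, -20.1, -2.2, 3, 35, 100, -20.1, -2.2, 3, 35, 100, -20.1, -2.2, 3, 35, 100, -20.1, -2.2, 3, 35])

```text
clock: 0.93
eef_pos: [438.1, 198.6, 181.7]
tool_rot: [3.142, 0.001, 1.439]
force: [0.5, -0.3, -0.6]
width: 85.1
gripper_force: 0.0
```

Emit:
arm_command(series=[100, -17.8, 9.7, 3, 5.3, 100, -17.8, 9.7, 3, 5.3, 100, -17.8, 9.7, 3, 5.3, 100, -17.8, 9.7, 3, 5.3, 100, -17.8, 9.7, 3, 5.3])

```text
clock: 1.35
eef_pos: [512.2, 9.9, 151.5]
tool_rot: [-3.141, 0.0, 1.353]
force: [0.3, -0.5, -0.6]
width: 85.3
gripper_force: 0.0
```

Emit:
arm_command(series=[100, -16.8, 11.3, 3, 0, 100, -16.8, 11.3, 3, 0, 100, -16.8, 11.3, 3, 0, 100, -16.8, 11.3, 3, 0, 100, -16.8, 11.3, 3, 0])

```text
clock: 1.77
eef_pos: [586.2, -178.7, 121.3]
tool_rot: [-3.141, 0.0, 1.352]
force: [0.5, -0.3, 0.4]
width: 85.5
gripper_force: 0.0
```

Emit:
arm_command(series=[100, -3.6, 2.4, 1, 0, 100, -3.6, 2.4, 1, 0, 100, -3.6, 2.4, 1, 0, 100, -3.6, 2.4, 1, 0, 100, -3.6, 2.4, 1, 0])

```text
clock: 2.18
eef_pos: [601.4, -214.1, 111.8]
tool_rot: [-3.14, -0.002, 1.355]
force: [-0.1, 0.8, 0.5]
width: 85.2
gripper_force: 0.0
```

Run:
```python
from h import *
s=monitor.read_state(); print(s['eef_pos'],s['tool_rot'],s['qpos'].round(2))
plan((599.5,-220,40,77.2),(599.5,-220,5,77.2))
```

```text
[ 601.44181395 -214.10378415  111.75104903] [-3.14027514e+00 -1.62855331e-03  1.35525070e+00] [ 0.13  0.77  0.28  1.66 -0.29  0.75  0.34]
[-0.6, -0.1, 7.2] 0.5 -> [ 600. -220.   40.] 77.2
[0.0, 0.0, 3.5] -0.0 -> [ 600. -220.    5.] 77.2
```

Emit:
arm_command(series=[100, 0, 0, 2, 0, 100, 0, 0, 4, 0, 100, 0, 0, 6, 0, 100, 0, 0, 6, 0, 100, 0, 0, 6, 0])

```text
clock: 2.6
eef_pos: [601.2, -214.2, 51.7]
tool_rot: [-3.139, -0.001, 1.355]
force: [1.5, -0.4, 0.0]
width: 85.6
gripper_force: 0.0
```

Run:
```python
from h import *
s=monitor.read_state(); print(s['eef_pos'],s['tool_rot'])
plan((599.5,-220,5,77.2))
```

```text
[ 601.17899408 -214.23427622   51.6896425 ] [-3.13939170e+00 -1.04044145e-03  1.35545827e+00]
[-0.6, -0.0, 4.7] 0.5 -> [ 600. -220.    5.] 77.2
```

Emit:
arm_command(series=[100, -0.6, 0, 2, 0.5, 100, -0.6, 0, 4, 0.5, 100, -0.6, 0, 4.7, 0.5, 100, -0.6, 0, 4.7, 0.5, 100, -0.6, 0, 4.7, 0.5])

```text
clock: 3.02
eef_pos: [601.1, -221.8, 6.1]
tool_rot: [3.141, -0.0, 1.345]
force: [1.1, 0.3, 0.4]
width: 85.1
gripper_force: 0.0
```

Emit:
arm_command(series=[30, 0, 0, 0, 0, 30, 0, 0, 0, 0, 30, 0, 0, 0, 0, 30, 0, 0, 0, 0, 30, 0, 0, 0, 0])

```text
clock: 3.43
eef_pos: [601.3, -222.4, 6.3]
tool_rot: [3.14, 0.0, 1.345]
force: [-0.7, 0.0, 6.1]
width: 49.1
gripper_force: 63.5
```

Emit:
arm_command(series=[30, 0, 0, 0, 0, 30, 0, 0, 0, 0, 30, 0, 0, 0, 0, 30, 0, 0, 0, 0, 30, 0, 0, 0, 0])

```text
clock: 3.85
eef_pos: [601.3, -222.5, 6.3]
tool_rot: [3.14, 0.0, 1.345]
force: [-0.4, 0.3, 5.7]
width: 48.9
gripper_force: 63.5
```

Run:
```python
from h import *
s=monitor.read_state(); print(s['eef_pos'],s['tool_rot'],s['qpos'].round(2))
plan((599.5,-220,130,77.2),(573.7,45.1,130,77.5),(573.7,45.1,95,77.5))
```

```text
[ 601.25381787 -222.47005376    6.34290751] [3.13971972e+00 1.23579435e-05 1.34467020e+00] [ 0.18  0.92  0.23  1.69 -0.34  0.57  0.38]
[0.2, -0.2, -12.4] -0.2 -> [ 600. -220.  130.] 77.2
[19.5, -6.5, 0.0] -0.3 -> [580. -16. 130.] 77.5
[5.8, -1.9, 0.0] -0.0 -> [574.  45. 130.] 77.5
[0.0, 0.0, 3.5] -0.0 -> [574.  45.  95.] 77.5
```

Emit:
arm_command(series=[30, 0, 0, -3, 0, 30, 0, 0, -6, 0, 30, 0, 0, -9, 0, 30, 0, 0, -12, 0, 30, 0, 0, -12, 0])

```text
clock: 4.27
eef_pos: [604.1, -224.1, 131.5]
tool_rot: [3.131, 0.002, 1.344]
force: [0.7, -0.3, 0.4]
width: 49.0
gripper_force: 62.7
```

Emit:
arm_command(series=[30, 4, -1.3, 0, -0.3, 30, 8, -2.6, 0, -0.3, 30, 12, -3.9, 0, -0.3, 30, 16, -5.2, 0, -0.3, 30, 19, -6.2, 0, -0.3])

```text
clock: 4.68
eef_pos: [581.8, -19.1, 124.8]
tool_rot: [-3.14, -0.002, 1.352]
force: [-0.1, 1.7, -0.7]
width: 49.0
gripper_force: 62.6
```

Emit:
arm_command(series=[30, 3, -1, 0, 0, 30, 5.6, -1.9, 0, 0, 30, 5.6, -1.9, 0, 0, 30, 5.6, -1.9, 0, 0, 30, 5.6, -1.9, 0, 0])

```text
clock: 5.1
eef_pos: [576.3, 35.0, 125.0]
tool_rot: [3.141, 0.001, 1.35]
force: [0.0, -0.4, -0.8]
width: 49.1
gripper_force: 62.6
```

Run:
```python
from h import *
im,d=grab('top','t1'); P=cloud('top',d); Z=P[...,2]
s=monitor.read_state(); print(s['eef_pos'],s['tool_rot'],s['width'])
plan((573.3,43.1,90,77.5),(573.3,43.1,19,77.5))
cv2.imwrite('pics/c1.png',cv2.resize(im[150:240,140:260,::-1],(800,600),interpolation=cv2.INTER_CUBIC))
```

```text
[576.40633959  34.09086111 125.05938463] [3.14110756e+00 1.04446097e-03 1.34828040e+00] 48.98076004692175
[0.8, -0.5, 3.5] -0.2 -> [573.  43.  90.] 77.5
[0.0, 0.0, 7.1] -0.0 -> [573.  43.  19.] 77.5
```

View pics/c1.png

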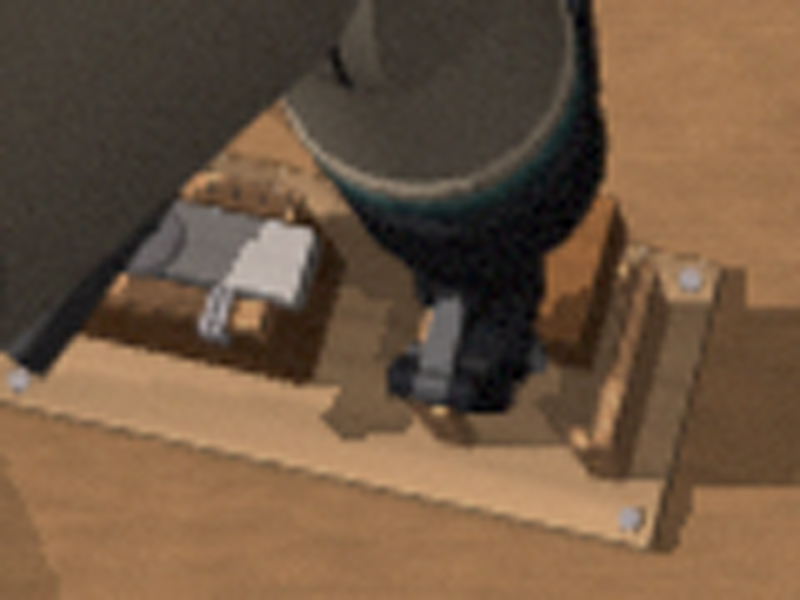

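Emit:
arm_command(series=[30, 0.8, -0.5, 0, -0.2, 30, 0.8, -0.5, 1, -0.2, 30, 0.8, -0.5, 2, -0.2, 30, 0.8, -0.5, 2.5, -0.2, 30, 0.8, -0.5, 2.5, -0.2])

```text
clock: 5.57
eef_pos: [571.8, 44.1, 98.0]
tool_rot: [-3.138, 0.001, 1.353]
force: [0.1, -0.4, -0.1]
width: 48.9
gripper_force: 62.6
```

Run:
```python
from h import *
im,d=grab('scene','s1')
s=monitor.read_state(); print(s['eef_pos'],s['tool_rot'],s['width'])
plan((573.3,43.1,60,77.5),(573.3,43.1,19,77.5))
cv2.imwrite('pics/c2.png',cv2.resize(im[160:270,290:430,::-1],(764,600),interpolation=cv2.INTER_CUBIC))
```

```text
[572.37239539  44.06309502  98.75679783] [-3.13935002e+00  9.42497698e-04  1.35269134e+00] 49.28976664531017
[-0.1, 0.1, 3.9] 0.0 -> [573.  43.  60.] 77.5
[0.0, 0.0, 4.1] -0.0 -> [573.  43.  19.] 77.5
```

View pics/c2.png

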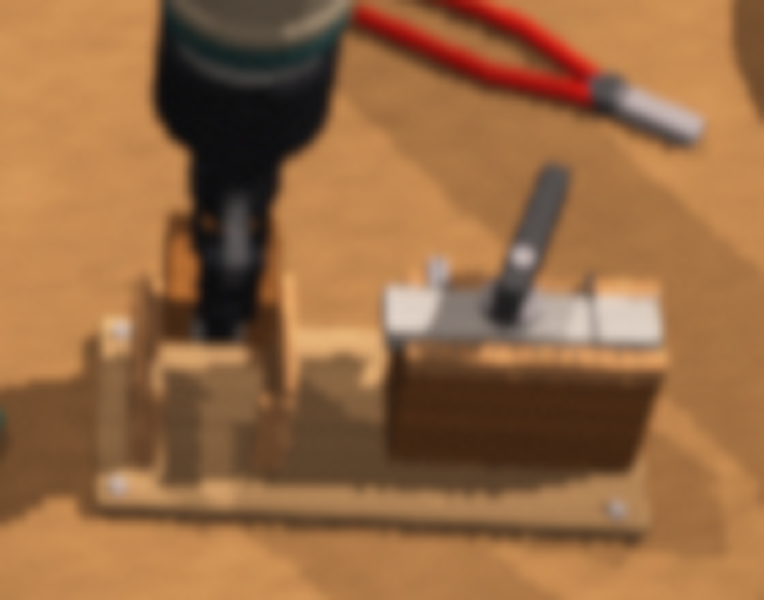

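The crop shows the block (columns 165 to 280) centred between the wall tops (about 148 and 288), so I descend.

Emit:
arm_command(series=[30, -0.05, 0, 1, 0, 30, -0.05, 0, 2, 0, 30, -0.05, 0, 3, 0, 30, -0.05, 0, 4, 0, 30, -0.05, 0, 4, 0])

```text
clock: 6.03
eef_pos: [571.4, 44.1, 57.5]
tool_rot: [-3.138, 0.001, 1.353]
force: [-0.6, -0.0, -1.2]
width: 49.0
gripper_force: 62.6
```

Emit:
arm_command(series=[30, 0, 0, 1, 0, 30, 0, 0, 2, 0, 30, 0, 0, 3, 0, 30, 0, 0, 3.8, 0, 30, 0, 0, 3.8, 0])

```text
clock: 6.45
eef_pos: [571.7, 44.1, 20.0]
tool_rot: [-3.138, 0.001, 1.353]
force: [-0.5, 1.0, -1.3]
width: 49.1
gripper_force: 62.6
```

Emit:
arm_command(series=[30, 0, 0.15, 0.1, 0, 30, 0, 0.15, 0.2, 0, 30, 0, 0.15, 0.2, 0, 100, 0, 0.15, 0.2, 0, 100, 0, 0.15, 0.2, 0])

```text
clock: 6.87
eef_pos: [574.9, 43.8, 20.5]
tool_rot: [3.141, -0.0, 1.353]
force: [0.0, -0.1, -0.1]
width: 71.8
gripper_force: 0.0
```

Emit:
arm_command(series=[100, 0, 0, 0, 0, 100, 0, 0, 0, 0, 100, 0, 0, 0, 0, 100, 0, 0, -2, 0, 100, 0, 0, -6, 0])

```text
clock: 7.28
eef_pos: [571.1, 43.7, 76.9]
tool_rot: [-3.133, 0.003, 1.353]
force: [0.7, 0.8, -0.5]
width: 85.5
gripper_force: 0.0
```

Emit:
arm_command(series=[100, 0, 0, -3, 0, 100, 0, 0, -6, 0, 100, 0, 0, -9, 0, 100, 0, 0, -11, 0, 100, 0, 0, -11, 0])

```text
clock: 7.7
eef_pos: [577.4, 43.7, 194.7]
tool_rot: [3.133, -0.003, 1.353]
force: [1.0, -0.4, -0.4]
width: 85.2
gripper_force: 0.0
```

Run:
```python
from h import *
s=monitor.read_state(); print(s['eef_pos'],s['tool_rot'],s['width'])
print('a');plan((461.2,-161.9,60,27.2))
print('b');plan((461.2,-161.9,60,117.2))
```

```text
[577.43301647  43.65546795 194.68904933] [ 3.13344771e+00 -2.82208526e-03  1.35330075e+00] 85.21233796463903
a
[-17.0, -5.2, 10.2] 35.0 -> [ 490. -111.   93.] 42.5
[-5.5, 1.8, 3.3] 15.3 -> [ 461. -162.   60.] 27.2
b
[-17.0, -5.2, 10.2] -35.0 -> [ 490. -111.   93.] 112.5
[-3.6, -4.6, 3.3] -4.7 -> [ 461. -162.   60.] 117.2
```

Emit:
arm_command(series=[90, -4, -1.2, 2, 7, 90, -8, -2.4, 4, 14, 90, -12, -3.6, 6, 21, 90, -15, -4.6, 8, 28, 90, -17, -5.2, 10, 35])

```text
clock: 8.12
eef_pos: [485.5, -113.4, 89.6]
tool_rot: [3.14, 0.001, 0.735]
force: [1.1, -0.6, -0.3]
width: 76.5
gripper_force: 0.0
```

Emit:
arm_command(series=[90, -4, 1, 2, 7, 90, -5.5, 1.8, 3.3, 14, 90, -5.5, 1.8, 3.3, 15.3, 90, -5.5, 1.8, 3.3, 15.3, 90, -5.5, 1.8, 3.3, 15.3])

```text
clock: 8.53
eef_pos: [459.0, -160.8, 56.8]
tool_rot: [-3.141, -0.0, 0.478]
force: [0.4, 0.3, 0.8]
width: 76.9
gripper_force: 0.0
```

Run:
```python
from h import *
s=monitor.read_state(); print(s['eef_pos'],s['tool_rot'],s['width'],s['qpos'].round(2))
plan((461.2,-161.9,30,27.2),(461.2,-161.9,1.5,27.2))
```

```text
[ 459.02676563 -160.7950181    56.80592203] [-3.14082539e+00 -6.66709608e-05  4.77583179e-01] 76.93231802493877 [ 0.03  0.73  0.38  2.11 -0.66  0.42 -0.16]
[0.1, 0.2, 2.7] 0.2 -> [ 461. -162.   30.] 27.2
[0.0, 0.0, 2.9] -0.0 -> [ 461. -162.    2.] 27.2
```

Emit:
arm_command(series=[90, 0.15, 0.2, 2, 0.2, 90, 0.15, 0.2, 4, 0.2, 90, 0.15, 0.2, 5.4, 0.2, 90, 0.15, 0.2, 5.4, 0.2, 90, 0.15, 0.2, 5.4, 0.2])

```text
clock: 8.95
eef_pos: [461.6, -161.3, 3.1]
tool_rot: [-3.141, -0.001, 0.475]
force: [0.1, -1.2, 0.6]
width: 76.8
gripper_force: 0.0
```

Emit:
arm_command(series=[30, 0, 0, 0, 0, 30, 0, 0, 0, 0, 30, 0, 0, 0, 0, 30, 0, 0, 0, 0, 30, 0, 0, 0, 0])

```text
clock: 9.37
eef_pos: [461.9, -162.4, 4.5]
tool_rot: [3.14, -0.002, 0.473]
force: [-1.3, 1.4, 7.8]
width: 47.9
gripper_force: 61.4
```

Emit:
arm_command(series=[30, 0, 0, 0, 0, 30, 0, 0, 0, 0, 30, 0, 0, -2, 0, 30, 0, 0, -5, 0, 30, 0, 0, -8, 0])

```text
clock: 9.78
eef_pos: [460.4, -162.3, 84.2]
tool_rot: [-3.141, 0.001, 0.472]
force: [1.0, -0.2, -1.4]
width: 47.9
gripper_force: 62.5
```

Run:
```python
from h import *
im,d=grab('top','t2'); P=cloud('top',d); Z=P[...,2]
s=monitor.read_state(); print(s['eef_pos'],s['tool_rot'],s['width'])
# seated block check
sub=np.zeros(Z.shape,bool); sub[160:235,195:245]=1
m=(sub&(abs(Z-48)<4)).astype(np.uint8); n,l,st,c=cv2.connectedComponentsWithStats(m)
if n>1:
    k=1+st[1:,4].argmax(); px=np.argwhere(l==k)[:,::-1]; xy=ray('top',px,48)[:,:2].astype(np.float32); print(st[k],np.median(Z[l==k]),cv2.minAreaRect(xy))
plan((573.3,44.4,140,77.5))
```

```text
[ 463.27831293 -163.62048886   89.01929729] [ 3.13682205 -0.00524474  0.47149244] 48.21547868723223
[16.4, -11.5, -4.3] -35.0 -> [557.  13. 132.] 62.0
[3.5, -0.0, -0.8] -15.5 -> [573.  44. 140.] 77.5
```

Emit:
arm_command(series=[30, 3.3, -2.3, -1, -7, 30, 6.6, -4.6, -2, -14, 30, 9.9, -6.9, -3, -21, 30, 13.2, -9.2, -4, -28, 30, 16.4, -11.5, -4, -35])

```text
clock: 10.25
eef_pos: [556.9, 16.5, 125.8]
tool_rot: [3.137, -0.002, 1.089]
force: [0.8, -0.0, -0.3]
width: 48.0
gripper_force: 62.5
```

Emit:
arm_command(series=[30, 3.5, 0, 0, -7, 30, 3.5, 0, 0, -14, 30, 3.5, 0, 0, -15.5, 30, 3.5, 0, 0, -15.5, 30, 3.5, 0, 0, -15.5])

```text
clock: 10.67
eef_pos: [570.7, 43.9, 123.4]
tool_rot: [3.142, 0.001, 1.349]
force: [-0.4, -0.5, -0.1]
width: 48.3
gripper_force: 62.5
```

Run:
```python
from h import *
im,d=grab('scene','s2'); P=cloud('scene',d); Z=P[...,2]
s=monitor.read_state(); print(s['eef_pos'],s['tool_rot'],s['width'])
plan((573.7,45.1,90,77.5))
m=(abs(P[...,0]-573)<40)&(abs(P[...,1]-45)<30)&(abs(Z-48)<4)
print(m.sum(), np.nanmedian(P[m],0) if m.any() else '')
cv2.imwrite('pics/c3.png',cv2.resize(im[160:270,290:430,::-1],(764,600),interpolation=cv2.INTER_CUBIC))
```

```text
[570.68705065  43.74839285 123.32503338] [-3.14154109e+00  8.15744787e-04  1.34883809e+00] 47.938898099571624
[0.2, 0.3, 3.3] -0.2 -> [574.  45.  90.] 77.5
299 [575.19198639  46.36044787  47.82172037]
```

View pics/c3.png

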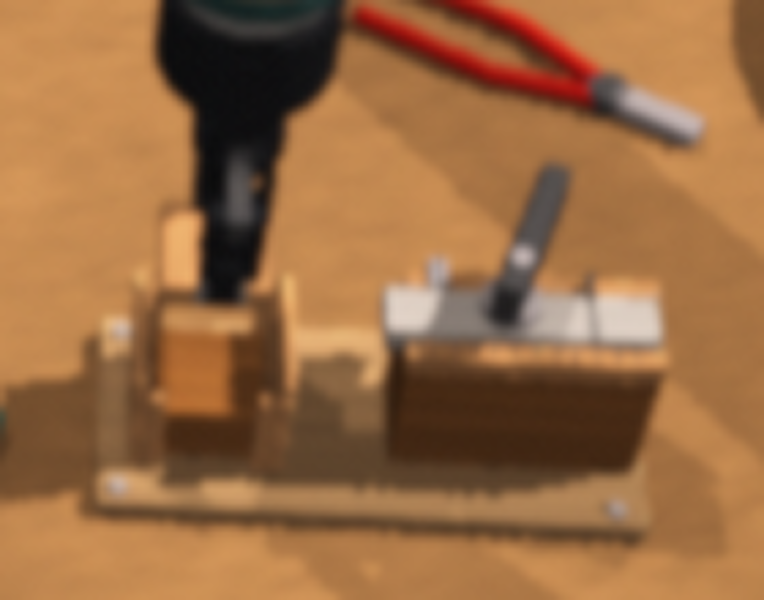

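Run:
```python
from h import *
im,d=load('s2'); P=cloud('scene',d)
m=(abs(P[...,0]-573)<60)&(abs(P[...,1]-45)<60)&(P[...,2]>113)&(P[...,2]<150)
c,s=np.cos(np.radians(12.5)),np.sin(np.radians(12.5))
Q=P-[573.7,45.1,0]; jx=Q[...,0]*c-Q[...,1]*s; jy=Q[...,0]*s+Q[...,1]*c
br=(im[...,0].astype(int)>im[...,2]+40)&m   # wood-coloured
print(br.sum()); 
for n,v in(('jx',jx),('jy',jy),('z',P[...,2])): print(n,np.percentile(v[br],[0,2,10,50,90,98,100]).round(1))
```

```text
173
jx [-28.4 -25.6 -19.3   7.   20.5  24.1  32.8]
jy [-27.4 -27.3 -25.5 -16.   18.1  20.8  22.7]
z [117.5 120.  123.8 131.3 135.1 137.3 148.6]
```

Spacer edges along the jig are at -27 and +22 mm, so it is centred on the fingers. I shift 2 to 3 mm and lower it.

Emit:
arm_command(series=[30, 0.3, 0.3, 0, -0.2, 30, 0.3, 0.3, 1, -0.2, 30, 0.3, 0.3, 2, -0.2, 30, 0.3, 0.3, 3, -0.2, 30, 0.3, 0.3, 3.3, -0.2])

```text
clock: 11.13
eef_pos: [573.1, 47.4, 87.6]
tool_rot: [-3.138, 0.001, 1.356]
force: [-0.4, -0.3, -0.2]
width: 47.9
gripper_force: 62.5
```

Emit:
arm_command(series=[30, 0, 0, 0.8, 0, 30, 0, 0, 1.6, 0, 30, 0, 0, 2.4, 0, 30, 0, 0, 3.2, 0, 30, 0, 0, 3.4, 0])

```text
clock: 11.55
eef_pos: [573.9, 47.6, 54.4]
tool_rot: [-3.139, 0.001, 1.357]
force: [0.1, 0.8, -1.0]
width: 47.9
gripper_force: 62.5
```

Run:
```python
from h import *
s=monitor.read_state(); print(s['eef_pos'],s['tool_rot'],s['width'],s['force'])
plan((573.7,45.1,52.5,77.5))
```

```text
[573.86655972  47.60981552  54.42341397] [-3.13946637e+00  5.86514328e-04  1.35684993e+00] 47.87289403716503 [ 0.05167327  0.79450884 -0.98305729]
[-0.2, 0.0, 0.2] 0.2 -> [574.  45.  52.] 77.5
```

Lower 2 mm with a small correction along the jig, release, go up.

Emit:
arm_command(series=[30, -0.2, 0, 0.1, 0, 30, -0.2, 0, 0.2, 0, 30, -0.2, 0, 0.2, 0, 100, -0.2, 0, 0.2, 0, 100, -0.2, 0, 0.2, 0])

```text
clock: 11.97
eef_pos: [574.7, 45.7, 54.5]
tool_rot: [3.141, -0.0, 1.357]
force: [0.4, -0.2, -0.1]
width: 70.4
gripper_force: 0.0
```

Emit:
arm_command(series=[100, 0, 0, 0, 0, 100, 0, 0, 0, 0, 100, 0, 0, 0, 0, 100, 0, 0, -2, 0, 100, 0, 0, -5, 0])

```text
clock: 12.38
eef_pos: [572.0, 45.6, 102.2]
tool_rot: [-3.136, 0.002, 1.357]
force: [0.1, 0.5, 0.1]
width: 85.1
gripper_force: 0.0
```

Emit:
arm_command(series=[100, 0, 0, -3, 0, 100, 0, 0, -5, 0, 100, 0, 0, -5, 0, 100, 0, 0, -5, 0, 100, 0, 0, -5, 0])

```text
clock: 12.8
eef_pos: [573.7, 45.9, 153.5]
tool_rot: [-3.14, 0.0, 1.357]
force: [-0.5, -0.9, -0.7]
width: 85.3
gripper_force: 0.0
```

Run:
```python
from h import *
im,d=grab('scene','s3'); P=cloud('scene',d); Z=P[...,2]
s=monitor.read_state(); print(s['eef_pos'],s['tool_rot'],s['width'])
m=(abs(P[...,0]-573)<40)&(abs(P[...,1]-45)<24)&(abs(Z-62)<4)
print(m.sum(), np.nanmedian(P[m],0) if m.any() else '')
plan((445.2,-295.2,50,77.5))
```

```text
[573.42054617  45.82835223 152.97287016] [-3.13947982e+00  4.22806080e-04  1.35703416e+00] 85.60565270842146
298 [574.30301952  45.22896125  61.5077134 ]
[-19.5, -2.9, 5.6] 0.3 -> [ 504. -139.   97.] 77.5
[-16.5, -2.4, 4.7] -0.0 -> [ 445. -295.   50.] 77.5
```

Spacer seated (top z 61.5, centre 574.3, 45.2). Now the disc.

Emit:
arm_command(series=[95, -4, -0.6, 1, 0, 95, -8, -1.2, 2, 0, 95, -12, -1.8, 3.4, 0, 95, -16, -2.4, 4.6, 0, 95, -19.5, -2.9, 5.6, 0])

```text
clock: 13.27
eef_pos: [502.3, -140.3, 96.1]
tool_rot: [-3.138, 0.0, 1.357]
force: [0.8, -1.0, 0.5]
width: 80.9
gripper_force: 0.0
```

Emit:
arm_command(series=[95, -4, -0.6, 1, 0, 95, -8, -1.2, 2, 0, 95, -12, -1.8, 3.4, 0, 95, -16.5, -2.4, 4.7, 0, 95, -16.5, -2.4, 4.7, 0])

```text
clock: 13.68
eef_pos: [440.3, -302.9, 48.5]
tool_rot: [-3.137, 0.005, 1.346]
force: [-0.5, -1.2, 0.4]
width: 81.2
gripper_force: 0.0
```

Emit:
arm_command(series=[95, 0, 0, 0, 0, 95, 0, 0, 0, 0, 95, 0, 0, 0, 0, 95, 0, 0, 0, 0, 95, 0, 0, 0, 0])

```text
clock: 14.1
eef_pos: [447.2, -293.0, 51.2]
tool_rot: [3.141, -0.001, 1.36]
force: [-0.4, 0.5, -0.0]
width: 81.0
gripper_force: 0.0
```

Run:
```python
from h import *
s=monitor.read_state(); print(s['eef_pos'],s['tool_rot'],s['width'])
plan((445.2,-295.2,2,77.5))
```

```text
[ 447.19819472 -293.02019831   51.16500555] [ 3.14130960e+00 -7.82186317e-04  1.36013583e+00] 81.01993415676415
[-0.2, -0.1, 4.9] 0.4 -> [ 445. -295.    2.] 77.5
```

Emit:
arm_command(series=[95, -0.25, -0.15, 1.5, 0.4, 95, -0.25, -0.15, 3, 0.4, 95, -0.25, -0.15, 4.5, 0.4, 95, -0.25, -0.15, 4.9, 0.4, 95, -0.25, -0.15, 4.9, 0.4])

```text
clock: 14.52
eef_pos: [444.0, -295.7, 1.3]
tool_rot: [-3.14, -0.001, 1.351]
force: [-0.8, 0.3, 0.4]
width: 81.0
gripper_force: 0.0
```

Emit:
arm_command(series=[30, 0, 0, 0, 0, 30, 0, 0, 0, 0, 30, 0, 0, 0, 0, 30, 0, 0, 0, 0, 30, 0, 0, 0, 0])

```text
clock: 14.93
eef_pos: [444.8, -297.1, 3.5]
tool_rot: [3.14, 0.0, 1.35]
force: [-1.4, 0.9, 7.2]
width: 47.6
gripper_force: 60.5
```

Emit:
arm_command(series=[30, 0, 0, 0, 0, 30, 0, 0, 0, 0, 30, 0, 0, -3, 0, 30, 0, 0, -6, 0, 30, 0, 0, -10, 0])

```text
clock: 15.35
eef_pos: [443.0, -296.2, 102.2]
tool_rot: [-3.138, -0.001, 1.35]
force: [0.6, -0.8, 1.1]
width: 47.4
gripper_force: 61.7
```

Emit:
arm_command(series=[30, 0, 0, -1, 0, 30, 0, 0, -2, 0, 30, 0, 0, -2, 0, 30, 0, 0, -2, 0, 30, 0, 0, -2, 0])

```text
clock: 15.77
eef_pos: [443.4, -296.3, 120.8]
tool_rot: [-3.139, -0.001, 1.35]
force: [0.1, 0.3, -0.2]
width: 47.3
gripper_force: 61.7
```

Run:
```python
from h import *
s=monitor.read_state(); print(s['eef_pos'],s['tool_rot'],s['width'])
plan((573.7,45.1,130,77.5))
```

```text
[ 443.40732454 -296.3138165   120.82406639] [-3.13936385e+00 -9.06677204e-04  1.35008526e+00] 47.28912061452409
[20.3, 2.9, -0.5] -0.1 -> [ 516. -105.  126.] 77.5
[15.9, 2.3, -0.4] -0.0 -> [574.  45. 130.] 77.5
```

Emit:
arm_command(series=[30, 4, 0.6, 0, 0, 30, 8, 1.1, 0, 0, 30, 12, 1.7, 0, 0, 30, 16, 2.3, 0, 0, 30, 20, 2.9, 0, 0])

```text
clock: 16.18
eef_pos: [515.6, -106.3, 120.4]
tool_rot: [-3.138, 0.0, 1.349]
force: [0.7, 0.2, -0.2]
width: 47.2
gripper_force: 61.7
```

Emit:
arm_command(series=[30, 4, 0.6, 0, 0, 30, 8, 1.2, 0, 0, 30, 12, 1.8, 0, 0, 30, 15, 2.2, 0, 0, 30, 16, 2.3, 0, 0])

```text
clock: 16.6
eef_pos: [574.3, 50.0, 119.9]
tool_rot: [-3.139, -0.003, 1.358]
force: [0.4, 0.9, -0.2]
width: 47.5
gripper_force: 61.7
```

Emit:
arm_command(series=[30, 0, 0, 0, 0, 30, 0, 0, 0, 0, 30, 0, 0, 0, 0, 30, 0, 0, 0, 0, 30, 0, 0, 0, 0])

```text
clock: 17.02
eef_pos: [573.3, 40.6, 122.0]
tool_rot: [-3.141, 0.001, 1.347]
force: [0.3, 0.4, 0.1]
width: 47.3
gripper_force: 61.7
```

Run:
```python
from h import *
s=monitor.read_state(); print(s['eef_pos'],s['tool_rot'],s['width'])
plan((573.8,44,90,77.5))
im,d=grab('scene','s4'); P=cloud('scene',d)
z=s['eef_pos'][2]
m=(abs(P[...,0]-573)<60)&(abs(P[...,1]-45)<60)&(abs(P[...,2]-z-8)<14)
c,q=np.cos(np.radians(12.5)),np.sin(np.radians(12.5))
Q=P-[573.7,45.1,0]; jx=Q[...,0]*c-Q[...,1]*q; jy=Q[...,0]*q+Q[...,1]*c
br=(im[...,0].astype(int)>im[...,2]+40)&m
print(br.sum()); 
for n,v in(('jx',jx),('jy',jy),('z',P[...,2])): print(n,np.percentile(v[br],[0,2,10,50,90,98,100]).round(1))
```

```text
[573.28592196  40.63045819 122.00156816] [-3.14121627e+00  8.21291569e-04  1.34659493e+00] 47.293016182312414
[0.3, -0.0, 3.2] -0.3 -> [574.  44.  90.] 77.5
120
jx [-19.1 -16.   -9.8   6.9  19.1  31.3  37.2]
jy [-27.7 -27.2 -25.  -15.9  18.   20.2  20.9]
z [116.4 118.8 122.3 132.7 135.3 138.6 139.8]
```

Emit:
arm_command(series=[30, 0.3, 0, 0, -0.3, 30, 0.3, 0, 1, -0.3, 30, 0.3, 0, 2, -0.3, 30, 0.3, 0, 3, -0.3, 30, 0.3, 0, 3.3, -0.3])

```text
clock: 17.48
eef_pos: [572.9, 45.8, 86.7]
tool_rot: [-3.138, 0.001, 1.355]
force: [-1.1, 0.4, -0.6]
width: 47.7
gripper_force: 61.7
```

Emit:
arm_command(series=[30, 0, 0, 0.7, 0, 30, 0, 0, 1.4, 0, 30, 0, 0, 2, 0, 30, 0, 0, 2, 0, 30, 0, 0, 2, 0])

```text
clock: 17.9
eef_pos: [574.2, 45.7, 68.6]
tool_rot: [-3.141, 0.0, 1.355]
force: [0.0, -0.6, 0.1]
width: 47.1
gripper_force: 61.7
```

Run:
```python
from h import *
s=monitor.read_state(); print(s['eef_pos'],s['tool_rot'],s['width'],s['force'])
plan((573.8,44,65,77.5))
```

```text
[574.17786531  45.72408415  68.59826474] [-3.14086001e+00  2.55655665e-04  1.35506719e+00] 47.0509101447905 [ 0.04779062 -0.61504219  0.07476564]
[-0.2, -0.0, 0.4] 0.1 -> [574.  44.  65.] 77.5
```

Emit:
arm_command(series=[30, -0.15, 0, 0.15, 0, 30, -0.15, 0, 0.3, 0, 30, -0.15, 0, 0.3, 0, 30, -0.15, 0, 0.3, 0, 100, -0.15, 0, 0.3, 0])

```text
clock: 18.32
eef_pos: [574.2, 44.4, 66.2]
tool_rot: [3.141, -0.0, 1.355]
force: [-0.7, -0.9, 0.4]
width: 58.0
gripper_force: 0.0
```

Emit:
arm_command(series=[100, 0, 0, 0, 0, 100, 0, 0, 0, 0, 100, 0, 0, 0, 0, 100, 0, 0, -1, 0, 100, 0, 0, -4, 0])

```text
clock: 18.73
eef_pos: [571.2, 44.4, 103.6]
tool_rot: [-3.134, 0.002, 1.355]
force: [0.1, 0.8, -0.7]
width: 85.3
gripper_force: 0.0
```

Emit:
arm_command(series=[100, 0, 0, -4, 0, 100, 0, 0, -8, 0, 100, 0, 0, -10, 0, 100, 0, 0, -10, 0, 100, 0, 0, -10, 0])

```text
clock: 19.15
eef_pos: [574.8, 44.5, 207.9]
tool_rot: [3.138, -0.001, 1.355]
force: [0.2, 0.2, -0.9]
width: 85.5
gripper_force: 0.0
```

Run:
```python
from h import *
im,d=grab('scene','s5'); P=cloud('scene',d); Z=P[...,2]
s=monitor.read_state(); print(s['eef_pos'],s['tool_rot'],s['width'],s['qpos'].round(2))
m=(np.hypot(P[...,0]-573.7,P[...,1]-45.1)<30)&(abs(Z-77.5)<4)
jy=(P[...,0]-573.7)*.2164+(P[...,1]-45.1)*.9763; m&=abs(jy)<30
print(m.sum(), np.nanmedian(P[m],0), P[m].mean(0))
cv2.imwrite('pics/c4.png',cv2.resize(im[180:260,310:420,::-1],(800,582),interpolation=cv2.INTER_CUBIC))
```

```text
[573.75739199  44.55273325 206.38723436] [ 3.14148403e+00 -5.33935084e-04  1.35532657e+00] 85.47192217135888 [-0.38  0.58  0.4   1.77 -0.29  0.85 -0.07]
251 [573.77021692  46.02676489  77.29484666] [573.37240958  46.06942762  77.24122896]
```

View pics/c4.png

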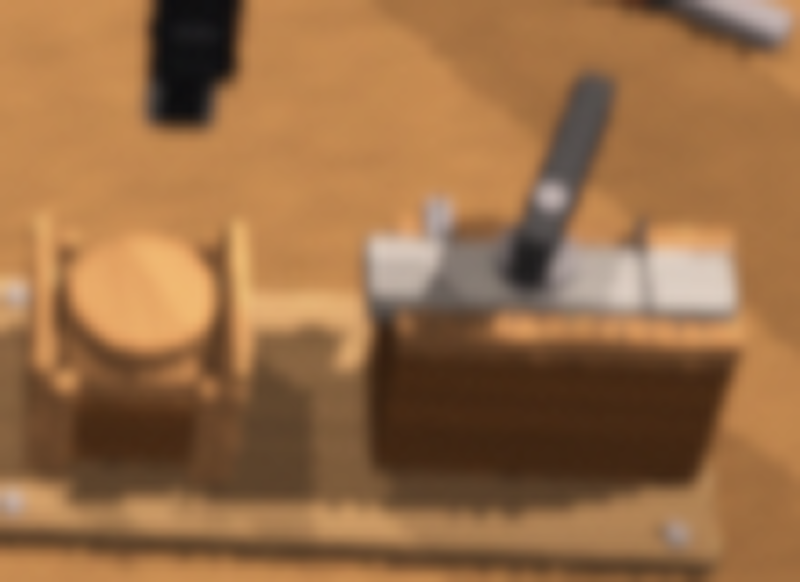

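The disc is seated (top z 77.3, centre 573.7, 46.0). The clip shows at (438,215) in the crop and the pointer at (642,260). Next I measure the clip's line.

Run:
```python
from h import *
def jig(X): 
    q=np.asarray(X)[...,:2]-[573.7,45.1]; return np.stack([q[...,0]*.9763-q[...,1]*.2164,q[...,0]*.2164+q[...,1]*.9763],-1)
for tag,n in(('t0','top'),('s5','scene')):
    im,d=load(tag); P=cloud(n,d); J=jig(P)
    m=(abs(J[...,0]+23)<9)&(J[...,1]>75)&(J[...,1]<118)&(P[...,2]>85)&(P[...,2]<108)
    f=im.astype(int); grey=m&(f[...,0]-f[...,2]<25)
    for k,g in(('clip',grey),):
        v,u=np.nonzero(g); print(tag,k,len(u),'z',np.median(P[g][:,2]).round(1))
        for vv,uu in zip(v,u): print((uu,vv),J[vv,uu].round(1),P[vv,uu,2].round(1),f[vv,uu].sum()//3)
```

```text
t0 clip 34 z 97.2
(np.int64(171), np.int64(193)) [-14.6 106. ] 91.7 75
(np.int64(172), np.int64(193)) [-15.1 102.2] 96.6 125
(np.int64(173), np.int64(193)) [-15.   99.4] 98.6 100
(np.int64(174), np.int64(193)) [-14.5  97.2] 98.4 127
(np.int64(171), np.int64(194)) [-17.9 103.6] 96.9 114
(np.int64(172), np.int64(194)) [-17.8 100.9] 98.6 116
(np.int64(173), np.int64(194)) [-16.7  99.6] 95.9 114
(np.int64(174), np.int64(194)) [-17.1  96.1] 100.0 114
(np.int64(175), np.int64(194)) [-15.2  96. ] 93.5 58
(np.int64(171), np.int64(195)) [-20.9 101.8] 100.3 141
(np.int64(172), np.int64(195)) [-20.1 100.1] 99.0 97
(np.int64(173), np.int64(195)) [-19.2  98.5] 97.1 134
(np.int64(174), np.int64(195)) [-18.8  96.2] 97.6 97
(np.int64(171), np.int64(196)) [-22.7 101.8] 98.3 129
(np.int64(172), np.int64(196)) [-21.6 100.5] 95.7 97
(np.int64(173), np.int64(196)) [-21.2  98.3] 95.8 144
(np.int64(170), np.int64(197)) [-25.3 103.5] 97.8 117
(np.int64(171), np.int64(197)) [-25.2 100.7] 99.6 127
(np.int64(172), np.int64(197)) [-24.6  98.8] 99.0 121
(np.int64(173), np.int64(197)) [-23.7  97.1] 97.4 142
(np.i
[... 548 characters left out ...]
np.int64(200)) [-29.9  96. ] 94.8 72
(np.int64(174), np.int64(200)) [-27.6  96.7] 85.7 44
(np.int64(173), np.int64(201)) [-30.4  98.2] 85.9 56
(np.int64(174), np.int64(201)) [-29.8  96. ] 85.8 47
s5 clip 9 z 96.0
(np.int64(369), np.int64(209)) [-22.2  97.5] 100.7 164
(np.int64(370), np.int64(209)) [-26.2 100.8] 96.0 166
(np.int64(369), np.int64(210)) [-20.4  97.6] 99.0 165
(np.int64(370), np.int64(210)) [-17.8  99.5] 102.2 162
(np.int64(369), np.int64(211)) [-19.4  98. ] 96.3 161
(np.int64(370), np.int64(211)) [-20.3 100.6] 95.4 150
(np.int64(370), np.int64(212)) [-22.4 101.6] 89.0 144
(np.int64(371), np.int64(212)) [-17.3 102.9] 95.4 120
(np.int64(370), np.int64(213)) [-16.2 100.8] 92.6 156
```

The mark line is at jig y ≈ 99.8, so the draw is about 68 mm. Now to the lever hub, with the fingers across the bar.

Run:
```python
from h import *
plan((601.8,172,180,148.1))
```

```text
[13.1, 0.0, 2.6] -35.0 -> [602. 172. 180.] 112.7
[0.0, 0.0, 0.0] -35.0 -> [602. 172. 180.] 147.7
[0.0, 0.0, 0.0] -0.4 -> [602. 172. 180.] 148.1
```

Emit:
arm_command(series=[60, 3, 0, 0.5, -7, 60, 6, 0, 1, -14, 60, 9, 0, 2, -21, 60, 12, 0, 2.6, -28, 60, 13.1, 0, 2.6, -35])

```text
clock: 19.62
eef_pos: [600.0, 178.2, 176.4]
tool_rot: [-3.137, -0.004, 1.978]
force: [-0.6, 1.9, 0.5]
width: 51.2
gripper_force: 0.0
```

Emit:
arm_command(series=[60, 0, 0, 0, -7, 60, 0, 0, 0, -14, 60, 0, 0, 0, -21, 60, 0, 0, 0, -28, 60, 0, 0, 0, -35])

```text
clock: 20.03
eef_pos: [600.7, 172.1, 177.9]
tool_rot: [-3.139, -0.003, 2.583]
force: [-0.0, -0.2, -0.1]
width: 51.0
gripper_force: 0.0
```

Emit:
arm_command(series=[60, 0, 0, 0, 0, 60, 0, 0, 0, 0, 60, 0, 0, 0, 0, 60, 0, 0, 0, 0, 60, 0, 0, 0, 0])

```text
clock: 20.45
eef_pos: [601.9, 172.3, 179.7]
tool_rot: [-3.141, -0.0, 2.576]
force: [-0.1, 0.1, 0.2]
width: 51.5
gripper_force: 0.0
```

Run:
```python
from h import *
s=monitor.read_state(); print(s['eef_pos'],s['tool_rot'],s['width'],s['qpos'].round(2))
plan((601.8,172,104,148.1))
```

```text
[601.92280238 172.29683665 179.73226041] [-3.14106895e+00 -2.73568398e-04  2.57562581e+00] 51.498734721497414 [-0.35  0.65  0.04  1.64 -0.03  0.85  0.71]
[-0.0, -0.0, 7.6] -0.5 -> [602. 172. 104.] 148.1
```

Emit:
arm_command(series=[60, 0, 0, 2, 0, 60, 0, 0, 4, 0, 60, 0, 0, 6, 0, 60, 0, 0, 7.5, 0, 60, 0, 0, 7.5, 0])

```text
clock: 20.87
eef_pos: [599.7, 171.8, 101.8]
tool_rot: [-3.137, -0.004, 2.576]
force: [-0.0, 0.2, 0.7]
width: 51.3
gripper_force: 0.0
```

Emit:
arm_command(series=[60, 0, 0, 0, 0, 30, 0, 0, 0, 0, 0, 0, 0, 0, 0, 0, 0, 0, 0, 0, 0, 0, 0, 0, 0])

```text
clock: 21.28
eef_pos: [602.3, 171.5, 106.5]
tool_rot: [-3.141, 0.001, 2.576]
force: [-1.5, -2.3, 4.2]
width: 13.3
gripper_force: 59.0
```

Emit:
arm_command(series=[0, 0, 0, 0, 0, 0, 0, 0, 0, 0, 0, 0, 0, 0, 0, 0, 0, 0, 0, 0, 0, 0, 0, 0, 0])

```text
clock: 21.7
eef_pos: [602.3, 171.5, 106.5]
tool_rot: [-3.141, 0.001, 2.576]
force: [-2.3, -1.6, 5.7]
width: 13.3
gripper_force: 59.1
```

Run:
```python
from h import *
s=monitor.read_state(); p=s['eef_pos'];print(p,s['tool_rot'],s['width'],s['force'],s['torque'])
plan((p[0]-.2164*68,p[1]-.9763*68,p[2],np.degrees(s['tool_rot'][2])))
```

```text
[602.29952263 171.53071903 106.46123977] [-3.14149621e+00  8.88736040e-04  2.57629832e+00] 13.273277104797339 [-2.27026645 -1.59956892  5.71190409] [-0.39249829  0.45821717 -0.01495313]
[-2.3, -6.4, 0.0] -0.0 -> [588. 105. 106.] 147.6
```

Bar gripped. Drawing the leg out 68 mm.

Emit:
arm_command(series=[0, -0.3, -0.8, 0, 0, 0, -0.6, -1.6, 0, 0, 0, -0.9, -2.5, 0, 0, 0, -1.2, -3.4, 0, 0, 0, -1.5, -4.2, 0, 0])

```text
clock: 22.12
eef_pos: [593.0, 129.1, 106.4]
tool_rot: [3.139, 0.001, 2.577]
force: [-0.8, 2.8, 5.6]
width: 13.0
gripper_force: 59.3
```

Emit:
arm_command(series=[0, -0.3, -0.8, 0, 0, 0, -0.6, -1.6, 0, 0, 0, -0.8, -2.2, 0, 0, 0, -0.8, -2.2, 0, 0, 0, -0.8, -2.2, 0, 0])

```text
clock: 22.53
eef_pos: [587.8, 105.5, 106.4]
tool_rot: [3.14, 0.001, 2.576]
force: [-1.3, 2.3, 6.4]
width: 12.8
gripper_force: 59.3
```

Run:
```python
from h import *
s=monitor.read_state(); p=s['eef_pos'];print(p,s['tool_rot'],s['width'],s['force'],s['torque'])
q=p[:2]-[602.3,171.53]; print('drawn',-(q@[.2164,.9763]),'side',q@[.9763,-.2164])
a,_=grab('scene','s6'); b,_=grab('top','t6')
A=cv2.resize(a[170:230,330:410,::-1],(640,480),interpolation=cv2.INTER_CUBIC)
cv2.imwrite('pics/c5.png',A)
```

```text
[587.77007533 105.53117044 106.39669142] [3.13987728e+00 1.00381477e-03 2.57585714e+00] 12.818069082261587 [-1.27239433  2.30234489  6.39749149] [ 0.29857546  0.30368891 -0.01502415]
drawn 67.57893299399429 side 0.09658125811060035
```

View pics/c5.png

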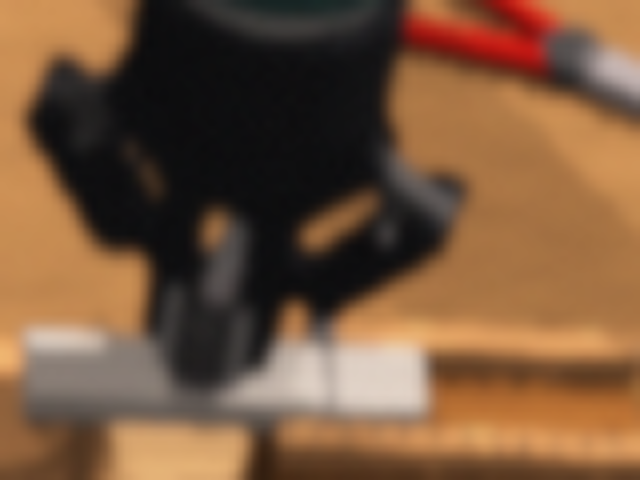

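Run:
```python
from h import *
im,_=load('s6'); g=im.astype(int).sum(2)//3
for v in range(212,222): print(v,g[v,364:380])
def jig(X):
    q=X[:,:2]-[573.7,45.1]; return np.c_[q[:,0]*.9763-q[:,1]*.2164,q[:,0]*.2164+q[:,1]*.9763].round(1)
# dark line on leg: darkest column per row
uv=[(366+g[v,366:376].argmin(),v) for v in range(213,220)]
print(uv,jig(ray('scene',uv,97)).tolist())
i5,_=load('s5'); g5=i5.astype(int).sum(2)//3
print('s5 clip'); 
for v in range(206,215): print(v,g5[v,364:378])
print(jig(ray('scene',[(369.7,209.5)],97.5)))
g0=g5; print('home pointer',[ (uv,jig(ray('scene',[uv],97)).tolist()) for uv in [(392+g5[v,392:404].argmin(),v) for v in range(212,222)]])
```

```text
212 [ 91 130 147 142 132 122 116 129 152 163 167 170 173 177 181 183]
213 [119 154 164 167 168 161 147 152 173 185 188 189 190 194 199 201]
214 [143 169 177 185 193 187 171 172 191 201 202 203 203 206 208 209]
215 [159 177 183 194 201 197 181 179 196 207 208 209 208 209 209 210]
216 [171 181 188 197 204 200 185 180 197 207 208 209 208 209 209 209]
217 [179 185 193 201 206 204 191 184 198 208 209 209 209 209 209 209]
218 [182 186 193 201 205 205 195 186 199 208 211 210 210 210 210 211]
219 [174 176 181 187 193 196 188 179 194 205 207 207 209 209 209 209]
220 [148 150 154 158 165 171 166 162 177 188 192 194 195 197 196 195]
221 [115 120 124 130 135 140 137 136 147 155 160 161 162 164 162 163]
[(np.int64(370), 213), (np.int64(370), 214), (np.int64(371), 215), (np.int64(371), 216), (np.int64(371), 217), (np.int64(371), 218), (np.int64(371), 219)] [[-12.6, 100.0], [-9.4, 99.8], [-6.4, 102.1], [-3.2, 102.0], [-0.1, 101.8], [3.1, 101.6], [6.2, 101.5]]
s5 clip
206 [137 139 139 141 145 147 144 146 143 140 139 138 138 139]
207 [138 139 141 141 149 157 155 157 150 142 140 139 137 139]
208 [139 
[... 165 characters left out ...]
06 105 105]
211 [149 160 160 151 150 161 150 135 111  97  96  95  96  98]
212 [169 176 174 166 159 161 144 120 101  96  98  98  99 101]
213 [191 193 191 186 181 175 156 126 109 108 108 109 110 109]
214 [199 199 199 198 195 187 162 132 119 118 119 118 117 113]
[[-23.3  99.7]]
home pointer [((np.int64(397), 212), [[-19.8, 166.7]]), ((np.int64(397), 213), [[-16.6, 166.4]]), ((np.int64(397), 214), [[-13.5, 166.2]]), ((np.int64(398), 215), [[-10.4, 168.4]]), ((np.int64(398), 216), [[-7.3, 168.1]]), ((np.int64(398), 217), [[-4.1, 167.8]]), ((np.int64(398), 218), [[-1.0, 167.6]]), ((np.int64(398), 219), [[2.2, 167.3]]), ((np.int64(398), 220), [[5.3, 167.1]]), ((np.int64(392), 221), [[9.3, 152.2]])]
```

Pointer (line at column 330, y≈101) is level with the clip (y≈100), with 67.6 mm drawn. Swinging the lever closed, clockwise by about 69°.

Emit:
arm_command(series=[0, 0, -0.05, 0, 4, 0, 0, -0.05, 0, 9, 0, 0, -0.05, 0, 14, 0, 0, -0.05, 0, 19, 0, 0, -0.05, 0, 24])

```text
clock: 23.05
eef_pos: [587.5, 105.7, 106.4]
tool_rot: [3.139, -0.0, 2.154]
force: [-2.3, 2.0, 6.9]
width: 13.2
gripper_force: 59.4
```

Run:
```python
from h import *
s=monitor.read_state(); p=s['eef_pos'];print(p,np.degrees(s['tool_rot'][2]),s['width'],s['force'],s['torque'])
q=p[:2]-[602.3,171.53]; print('drawn',-(q@[.2164,.9763]),'side',q@[.9763,-.2164])
im,_=grab('scene','s7'); g=im.astype(int).sum(2)//3
for v in (214,216,218): print(g[v,364:380])
```

```text
[587.53115671 105.73485994 106.41510015] 123.40763847814806 13.191014486517487 [-2.28152988  1.97318129  6.88335633] [0.30845771 0.36653742 0.0736729 ]
drawn 67.4317729240584 side -0.18075339717812375
[125 155 167 170 170 167 157 151 167 178 186 196 201 203 207 208]
[173 178 179 179 178 176 167 164 189 202 206 207 208 209 209 209]
[182 181 181 181 181 182 176 174 195 208 210 210 210 211 210 210]
```

Leg steady at the mark. Finishing the swing.

Emit:
arm_command(series=[0, 0, 0, 0, 5, 0, 0, 0, 0, 10, 0, 0, 0, 0, 15, 0, 0, 0, 0, 20, 0, 0, 0, 0, 25])

```text
clock: 23.52
eef_pos: [587.1, 105.9, 106.4]
tool_rot: [3.141, -0.001, 1.718]
force: [-3.1, 1.9, 7.3]
width: 13.2
gripper_force: 59.6
```

Emit:
arm_command(series=[0, 0, 0, 0, 5, 0, 0, 0, 0, 10, 0, 0, 0, 0, 15, 0, 0, 0, 0, 19, 0, 0, 0, 0, 20])

```text
clock: 23.93
eef_pos: [586.6, 106.2, 106.4]
tool_rot: [-3.141, -0.002, 1.37]
force: [-4.2, 2.5, 8.9]
width: 13.1
gripper_force: 59.8
```

Emit:
arm_command(series=[0, 0, 0, 0, 0, 0, 0, 0, 0, 0, 0, 0, 0, 0, 0, 0, 0, 0, 0, 0, 0, 0, 0, 0, 0])

```text
clock: 24.35
eef_pos: [586.6, 106.2, 106.4]
tool_rot: [-3.141, -0.002, 1.373]
force: [-4.1, 2.2, 9.4]
width: 13.2
gripper_force: 59.7
```

Run:
```python
from h import *
s=monitor.read_state(); p=s['eef_pos'];print(p,np.degrees(s['tool_rot'][2]),s['width'],s['force'],s['torque'],s['gripper_force'])
q=p[:2]-[602.3,171.53]; print('drawn',-(q@[.2164,.9763]),'side',q@[.9763,-.2164])
im,d=grab('scene','s8'); P=cloud('scene',d); g=im.astype(int).sum(2)//3
for v in (214,216,218): print(g[v,364:380])
cv2.imwrite('pics/c6.png',cv2.resize(im[165:255,310:430,::-1],(800,600),interpolation=cv2.INTER_CUBIC))
```

```text
[586.64811307 106.20454591 106.3779825 ] 78.65107846348019 13.185448023936447 [-4.09665673  2.23081292  9.42795422] [ 0.41316501  0.6407269  -0.05580115] 59.711397886276245
drawn 67.16430916091075 side -1.1445089451244326
[37 38 39 39 40 39 38 36 35 36 37 37 42 49 51 49]
[ 76  76  77  76  76  75  69  64  67  72  73  77  93 121 137 140]
[ 91  92  92  91  91  90  85  78  83  91  94 101 116 141 166 177]
```

View pics/c6.png

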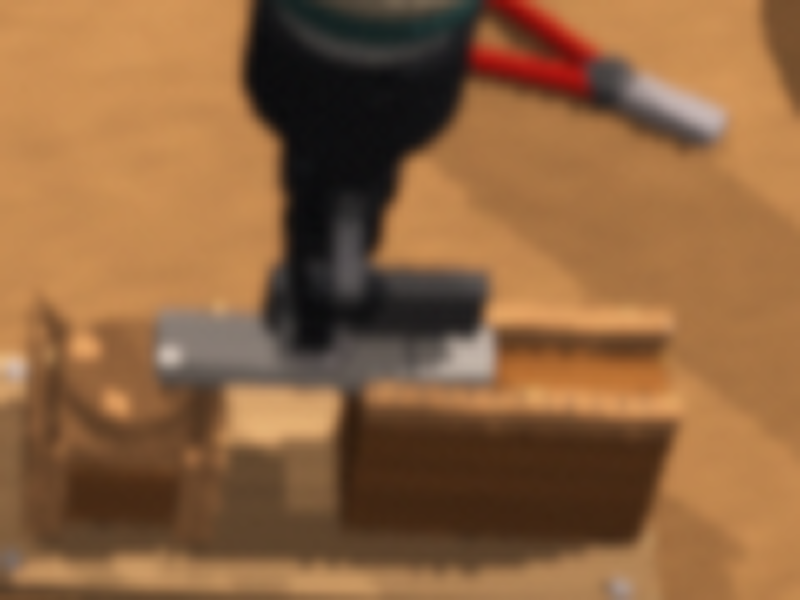

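Crop: the lever (270–490, 300) lies parallel to the leg towards the tower, the pointer line is still at image column 371 (unchanged since the draw), and the stack is in the pocket. One small extra turn towards the stop, then I hand in.

Emit:
arm_command(series=[0, 0, 0, 0, 1, 0, 0, 0, 0, 1.5, 0, 0, 0, 0, 1.5, 0, 0, 0, 0, 1.5, 0, 0, 0, 0, 1.5])

```text
clock: 24.82
eef_pos: [586.6, 106.2, 106.4]
tool_rot: [-3.141, -0.002, 1.348]
force: [-3.4, 2.0, 8.9]
width: 13.3
gripper_force: 59.8
```

Run:
```python
from h import *
s=monitor.read_state(); print(s['eef_pos'],np.degrees(s['tool_rot'][2]),s['force'],s['torque'],s['gripper_force'])
print(workorder.finish_job())
```

```text
[586.5818748  106.21605595 106.37719211] 77.23219479472198 [-3.44467777  2.04588773  8.85286443] [0.36391733 0.6691925  0.28092372] 59.756895303726196
the job is handed in; nothing more can be done
None
```

I handed the job in at 24.8 s with the stack seated, the leg held about 1 mm from the mark by the closed lever, and the pliers, glue jar and foam head never approached; no verdict came back.

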